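Sort two spice pots, close the double-lidded spice tin and lift off the outer lid alone

TASK

Stand the green-tagged spice pot in the round spice tin and the red-tagged one in the red discard tray, both upright, and leave the other things on the counter where they are. Then carry the nested double lid over as one by the inner lid's black knob, lower it level onto the tin until the inner lid is fully home, and let go of it. Last, take the outer lid by its wooden collar and lift it alone straight up until all of it is clear above the knob, with the inner lid staying seated on the tin, and finish still holding it there, level and still above the tin.

Things in the scene. Friction and masses are not known exactly. Their poses are not given: they have to be found in the camera images.
- tin: round open steel spice tin with a green floor, fixed to the counter: outside diameter 132, inside diameter 124, height 72 mm, floor 4 mm thick; origin at the centre of its underside (on the counter), z up. The gripper fully open (114 mm) only just fits inside: open it partly there
- tray: square open red plastic discard tray, fixed to the counter, 130 x 130 mm outside, 30 mm tall, walls and floor 4 mm; origin at the centre of its underside, x and y along its sides
- trivet: round cork trivet, 140 mm diameter, 8 mm thick, fixed; the nested double lid starts on it; origin at the centre of its underside
- pot_green: spice pot, an upright steel cylinder 36 mm diameter, 46 mm tall overall, white cap, GREEN tag disc on its top and green band, about 70 g; origin at the centre of its underside
- pot_red: spice pot, an upright steel cylinder 36 mm diameter, 46 mm tall overall, white cap, RED tag disc on its top and red band, about 70 g; origin at the centre of its underside
- inner_lid: steel inner lid, 300 g, loose. Origin: centre of underside. Plug 117 mm dia. z 0-12 mm, flange 138 dia. z 12-17, stem 20 dia. z 17-47, black knob 22 dia. z 47-77 mm. Stem and knob pass up through the outer lid's collar; only the knob shows above it. Lifted by the knob it carries the outer lid. Seated, its flange rests on the tin's rim and this origin is 60 mm above the tin's
- outer_lid: copper outer lid, 220 g, loose on the inner lid's flange (3 mm side play). Origin: centre of the plate's underside, 17 mm above the inner lid's origin while nested. Plate 152 mm dia. z 0-4 mm, skirt down to z -13; on top its handle, a dark wooden collar (tube) 42 mm outside, 28 mm inside dia., z 4-30 mm. Nested, the knob's top is 30 mm above the collar's
- pot_plain: a third spice pot, same size, with a small white knob and no coloured tag; a bystander; origin at the centre of its underside
- mug: blue mug, 80 mm wide, 90 mm tall; a bystander; origin at the centre of its underside
- sugar_jar: white jar, 70 mm wide, 110 mm tall; a bystander; origin at the centre of its underside
- spoon: metal spoon lying flat, 150 mm long; a bystander; origin near its middle
- honey_jar: amber jar with brass cap, 64 mm wide, 90 mm tall; a bystander; origin at the centre of its underside
- bowl: terracotta bowl, 110 mm wide, 50 mm tall; a bystander; origin at the centre of its underside
- pepper_mill: dark wooden pepper mill, 52 mm wide, 105 mm tall; a bystander; origin at the centre of its underside

How it is judged (in metres and radians):
On the way, in this order (a step that is already met when the one before it is completed fails the run):
1. the green-tagged pot stands in the tin and the red-tagged pot in the tray, both let go (horizontal distance between pot_green and tin below 0.046 m and z of pot_green in the frame of tin below 0.01 m and angle between each of pot_green, pot_red's own z axis and vertical below 0.2 rad and x of pot_red in the frame of tray between -0.05 and 0.05 m and y of pot_red in the frame of tray between -0.05 and 0.05 m and z of pot_red in the frame of tray below 0.01 m and contact force between the fingers and pot_green below 0.1 N and contact force between the fingers and pot_red below 0.1 N), for 0.2 s.
2. the inner lid is seated on the tin with the outer lid lying on it, and the knob is let go (horizontal distance between inner_lid and tin below 0.006 m and z of inner_lid in the frame of tin between 0.055 and 0.063 m and angle between inner_lid's own z axis and vertical below 0.04 rad and z of outer_lid in the frame of inner_lid below 0.021 m and contact force between the fingers and inner_lid below 0.1 N), for 0.2 s.
At the end, for the whole second after the job is handed in: Outer lid held still in the fingers, within 0.2 rad of level and 40 mm of the tin axis, its origin 90 mm or more above the inner lid's, not touching it; inner lid seated (origin 55-63 mm above the tin's, within 6 mm of axis, 0.04 rad), untouched; pots upright (0.2 rad) on the floors of tin and tray (horizontal distance between pot_green and tin below 0.046 m and z of pot_green in the frame of tin below 0.01 m and angle between each of pot_green, pot_red, outer_lid's own z axis and vertical below 0.2 rad and x of pot_red in the frame of tray between -0.05 and 0.05 m and y of pot_red in the frame of tray between -0.05 and 0.05 m and z of pot_red in the frame of tray below 0.01 m and horizontal distance between inner_lid and tin below 0.006 m and z of inner_lid in the frame of tin between 0.055 and 0.063 m and angle between inner_lid's own z axis and vertical below 0.04 rad and z of outer_lid in the frame of inner_lid above 0.09 m and horizontal distance between outer_lid and tin below 0.04 m and linear speed of outer_lid below 0.02 m/s and contact force between the fingers and outer_lid above 1 N and contact force between each of outer_lid, the fingers and inner_lid below 0.1 N); the arm keeps its last pose, push and grip.
It fails at once if the outer lid is parted from the inner lid (by more than 15 mm) while the inner lid is not seated on the tin ((z of outer_lid in the frame of inner_lid above 0.032 m or z of outer_lid in the frame of inner_lid below 0 m) and not (horizontal distance between inner_lid and tin below 0.006 m and z of inner_lid in the frame of tin between 0.055 and 0.063 m and angle between inner_lid's own z axis and vertical below 0.04 rad)).
It fails at once if the inner or the outer lid is tipped by more than 0.35 rad (angle between any of inner_lid, outer_lid's own z axis and vertical above 0.35 rad).
It fails at once if a bystander is moved by more than 25 mm (distance of any of pot_plain, mug, sugar_jar, spoon, honey_jar, bowl, pepper_mill from where it was at the start of the episode above 0.025 m).
It also fails if it takes over 72 s, if anything falls off the work surface, if the arm or the gripper's body presses on something with over 40 N, if the wrist force passes 120 N, or if a joint passes its speed limit or range.

ROBOT

A 6-joint arm with a two-finger parallel gripper is mounted at the origin on the work surface. World frame = base frame: x ahead of the robot, y to its left, z up, the work surface at z = 0. Lengths are in mm, angles in rad, forces in N, time in s.
With the tool pointing down it reaches from about 250 to 775 mm from the base axis. Payload 8.9 kg.
Tool frame: the origin (TCP) lies midway between the tips of the shut fingers; the grasp point (between the pads) lies ctrl.hold_point_z behind it (ctrl.hold_point_z is the distance from the TCP to the grasp point, in mm); z points along the fingers, y is the line along which they close (so a half turn about z gives the same grasp; the last joint's range is limited). The gripper opens to 85 mm and grips with 20 to 120 N. Pads are 22 mm wide; open, the fingers measure 114 mm over their backs; the gripper's body (76 mm by 85 mm) begins 54 mm behind the grasp point. The pads swing forward as they close: fully open they stand 13 mm farther back than shut.
Start: joints at [1.098, 0.291, -0.153, 1.127, 0, 1.431], TCP at [172.003, 496.023, 231.305] pointing down, gripper open.
Joint ranges: [-2.52, 2.52], [-0.91, 1.74], [-1.3, 1.37], [-1.96, 2.02], [-1.52, 1.47], [-3.14, 3.14]. Speed limits (rad/s): [2.22, 2.22, 2.79, 3.14, 3.14, 3.14].

INTERFACE

Orientations are given as a unit quaternion [w, x, y, z].
In Python, from plant import ctrl gives the robot as it stands.
- The arm moves only by the tool drive_tool, never from a script. Its argument "moves" is a list that holds one entry, the list of rows, each a list of 7 numbers: the shift along the tool's x, y, z as a fraction of full scale, then the turn, a rotation vector about the tool's x, y, z as a fraction of full scale, then the closure, from -1 (fully open) to 1 (shut). A call has 1 to 12 rows; each row shifts and turns the commanded pose from where the row before left it, along the tool's axes as they then stand; what a row does not reach is not made up. Full scale, the value 1, is 2.5 cm for a shift and 45 degrees for a turn. A row lasts 1/10 s, in which the tool goes at most 50 mm and 8.59 degrees, less where a joint would pass 70% of its speed; a pose out of reach is approached as far as the arm can. A call with a number of a shift or a turn outside -1 to 1 is refused whole. A call with a gripper value outside its range is refused whole. The fingers move at their own pace and stop on an object; "newtons" is the grip in N (left out, the last holds). Time passes only in rows, so rows that do not move let the fingers close. It gives the time, the measured TCP pose, the force, the opening and the grip force at its end, in the units of the state.
- ctrl.state(): the state, without advancing time (a new reading comes with each control period).
- ctrl.camera(name): name is "scene" or "side" or "wrist"; returns the picture (420x560x3 uint8, red, green, blue); there is no depth.
- ctrl.camera_params(name): a dict with "fx", "fy", "cx", "cy" (pixels), "dist_coeffs" ([k1, k2, p1, p2, k3] as OpenCV has them; the pictures are not rectified), "R" (3x3) and "t" (3): a world point X has camera coordinates R X + t. Camera axes: x right, y down, z forward; pixel columns grow to the right and rows downward; lengths in mm; the calibration is good to about 2 mm. A picture is of the moment at which its call begins: read the wrist's pose just before it. camera_params takes no time and is no camera call; for the wrist camera it gives the pose at the moment of the call.
- ctrl.finish_job(): hands the job in; it is judged then, once.
The state is a dict: "time": time; "joints": joint angles; "dq": joint speeds; "joint_torque": joint torques, N m; "tcp_pos": TCP position; "tcp_rot": TCP orientation; "force": force on the tool from outside, world axes, zero at the start; "ft_torque": the same for the moment, N m; "gripper_width": finger opening in mm; "grip_force": force on a finger pad.
Only numpy, scipy, OpenCV 4.12 (cv2) and the standard library are available. Lean on these libraries where they do the work, as an engineer would, in place of code of your own. Each camera call takes 0.05 s, during which the arm holds its last target. There are 200 camera calls.

## Working session

There is one attempt and no reset: what is moved stays moved. The work goes in short steps, Python scripts to look and compute and a tool call to move; the robot and the scene stay as the last step left them, time stands still between calls to the robot, and variables do not carry over. Pictures are saved under pics/ and viewed, at most 13 in all, crops included, and the job is handed in when it is done.

Besides the shell and the picture viewer there is one more tool, called after "Request:" as name(argument=value, ...), one argument or row to a line, values as JSON. drive_tool: Moves the arm, as the interface text tells. Shift numbers are shares of 2.5 cm and turn numbers shares of 45 degrees, none past 1 either way. Its arguments: {"type":"object","properties":{"moves":{"type":"array","items":{"type":"array","items":{"type":"array","items":{"type":"number"}}}},"newtons":{"type":"number"}},"required":["moves"]}

```bash
mkdir -p pics; ls
cat > h.py <<'E'
import numpy as np, cv2
from plant import ctrl
def snap(n,f):
    p=ctrl.camera_params(n); im=ctrl.camera(n); cv2.imwrite('pics/'+f,im[:,:,::-1]); return im,p
def ray(p,uv,z):
    K=np.array([[p['fx'],0,p['cx']],[0,p['fy'],p['cy']],[0,0,1.]])
    n=cv2.undistortPoints(np.array([[uv]],float),K,np.array(p['dist_coeffs'],float))[0,0]
    R=np.array(p['R']);t=np.array(p['t']); d=R.T@np.array([n[0],n[1],1]); c=-R.T@t
    return c+d*(z-c[2])/d[2]
E
python3 - <<'E'
from h import *
a,p=snap('scene','a.png'); b,q=snap('side','b.png'); w,r=snap('wrist','w.png')
for x in (p,q,r): print(-np.array(x['R']).T@x['t'], np.array(x['R'])[2])
print(ctrl.state(), ctrl.hold_point_z)
E
```

```text
pics
[1114.38488949 -783.49490208  969.94864943] [-0.41830421  0.57622705 -0.70212817]
[   14.44815717 -1074.03694903   952.36157976] [ 0.34853369  0.7045127  -0.61821204]
[102.23323227 520.47011819 373.88727388] [ 0.27044448 -0.09538553 -0.95799863]
{'time': 0.15, 'joints': array([ 1.09766176e+00,  2.91141007e-01, -1.53946823e-01,  1.12667960e+00,
       -1.80959730e-05,  1.43151814e+00]), 'dq': array([-1.41953975e-06, -1.72601711e-03,  2.82561203e-03, -1.32595305e-04,
       -1.64505156e-04,  2.29865170e-04]), 'joint_torque': array([ 1.34180660e-03, -5.37370491e+01,  3.31521392e+01,  1.14604837e-02,
       -1.35832533e-04,  2.10014986e-05]), 'tcp_pos': array([171.87925688, 495.72529743, 230.87163662]), 'tcp_rot': array([-1.37738611e-04,  1.66154004e-01,  9.86099696e-01, -4.65690825e-04]), 'force': array([-0.13974157,  0.24651185,  0.34180395]), 'ft_torque': array([-0.05926308,  0.0002948 , -0.05626618]), 'grip_force': 0.0, 'gripper_width': 85.63501979050089} 18.700000000000003
```

View pics/a.png

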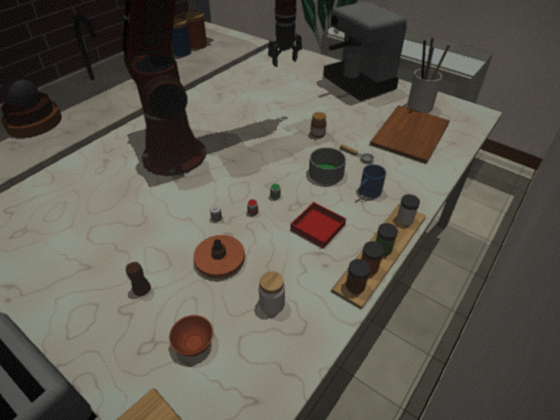

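View pics/b.png

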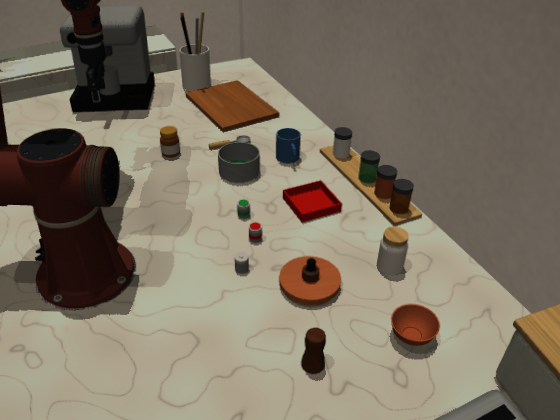

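The scene camera shows the tin at about (327,165), the green pot at (275,190), the red pot at (252,207), the plain pot at (215,213), the tray at (318,224) and the lid at (219,255). The side camera shows the same layout: tin (239,160), green (243,208), red (255,231), tray (312,200), lid (310,280).

Run:
```python
import cv2
a=cv2.imread('pics/a.png')[140:290,190:390]; b=cv2.imread('pics/b.png')[135:309,205:437]
for n,i,s in (('a2',a,4),('b2',b,800/232)):
    i=cv2.resize(i,None,fx=s,fy=s,interpolation=cv2.INTER_CUBIC); i=cv2.convertScaleAbs(i,alpha=1.7,beta=10); cv2.imwrite(f'pics/{n}.png',i[:600,:800])
```

```text
(no output)
```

View pics/a2.png

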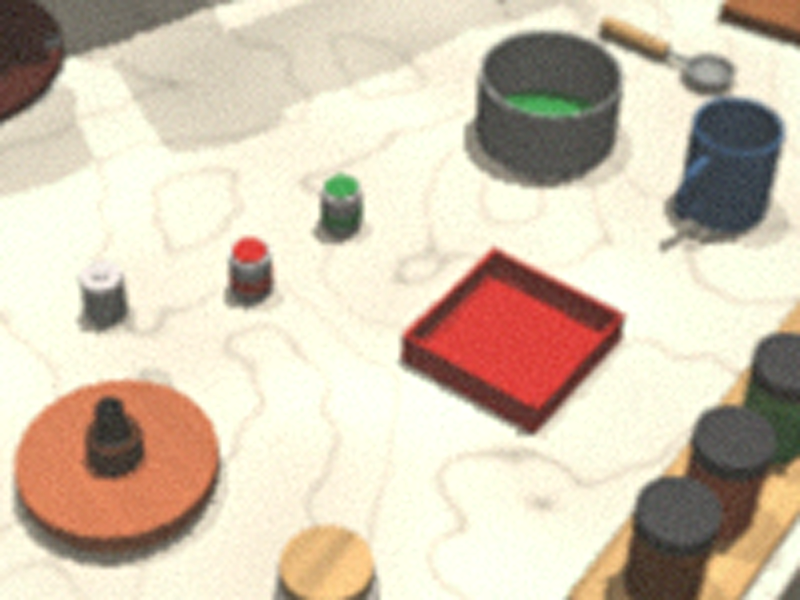

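View pics/b2.png

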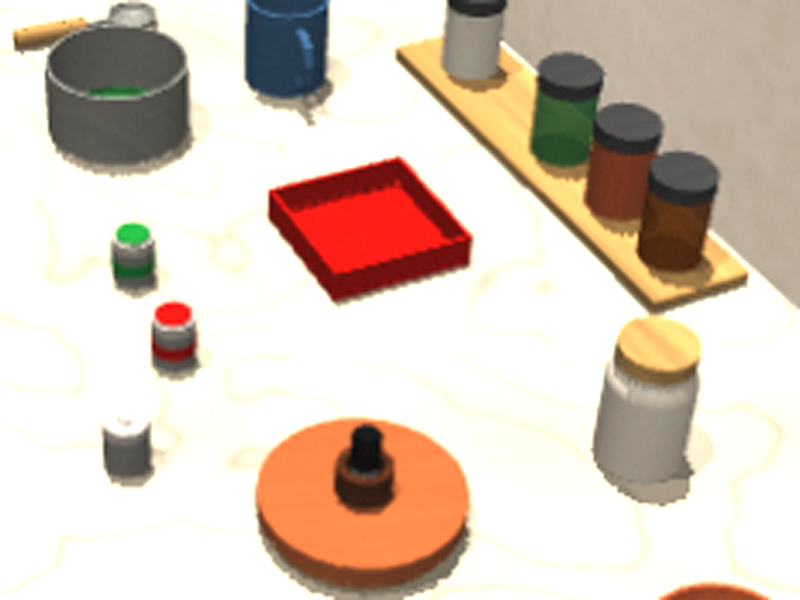

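Run:
```python
from h import *
from scipy.optimize import least_squares
P={'a':ctrl.camera_params('scene'),'b':ctrl.camera_params('side')}
def W(c,x,y,z):
    s,o=(4,(190,140)) if c=='a' else (800/232,(205,135))
    return ray(P[c],[(x+.5)/s-.5+o[0],(y+.5)/s-.5+o[1]],z)[:2]
for n,z,A,B in [('green',46,(342,187),(133,234)),('red',46,(250,251),(174,315)),('plain',46,(102,272),(127,420)),('knob',85,(109,404),(366,433)),('mug',90,(738,125),(287,-2)),('jar',110,(327,562),(658,347))]:
    print(n,W('a',*A,z).round(1),W('b',*B,z).round(1))
def circ(n,z,r,A,B):
    for c,L in (('a',A),('b',B)):
        X=np.array([W(c,*l,z) for l in L])
        f=least_squares(lambda m:np.hypot(*(X-m).T)-r,X.mean(0)); print(n,c,f.x.round(1),f.fun.round(1))
circ('tin',72,66,[(479,80),(549,32),(620,75),(500,45),(600,45)],[(47,70),(118,24),(188,68)])
circ('lid',29,76,[(17,460),(125,380),(218,455),(110,540)],[(257,487),(362,419),(468,490),(362,570)])
for c,L in (('a',[(493,249),(624,317),(534,411),(403,342)]),('b',[(401,158),(470,238),(335,279),(270,192)])):
    X=np.array([W(c,*l,30) for l in L]); print('tray',X.mean(0).round(1),X.round(0).tolist(),np.linalg.norm(X-np.roll(X,1,0),axis=1).round())
from scipy.spatial.transform import Rotation as R
s=ctrl.state(); print(R.from_quat(s['tcp_rot'],scalar_first=True).as_matrix().round(3))
```

```text
green [462.1  52.5] [461.   45.7]
red [450.6 -56.7] [449.9 -63.2]
plain [ 370.7 -148.4] [ 371.1 -158.4]
knob [ 500.6 -271.8] [ 500.1 -277.6]
mug [714.4 282.6] [712.5 272.4]
jar [ 722.2 -300.6] [ 718.4 -308.9]
tin a [537.4 264.8] [ 0.   0.8 -3.3 -2.8  1.9]
tin b [535.8 260. ] [-1.2 -0.5 -1.2]
lid a [ 502.6 -273.4] [-1.6  0.5 -1.6  0.6]
lid b [ 500.9 -278.4] [-1.1 -0.6 -1.1 -0.7]
tray [664.5  14.3] [[600.0, 81.0], [729.0, 78.0], [726.0, -50.0], [603.0, -52.0]] [133. 129. 128. 122.]
tray [660.8   8.5] [[727.0, 72.0], [723.0, -54.0], [594.0, -57.0], [599.0, 73.0]] [128. 126. 129. 130.]
[[-0.945  0.328 -0.   ]
 [ 0.328  0.945 -0.001]
 [ 0.    -0.001 -1.   ]]
```

Cameras agree to within about 6 mm in y, and their relative offsets agree to 1 mm. The averages I'll use are: green (461,49), red (450,-60), tin (536.5,262), tray (662,11), lid (500.5,-275). Next I'll hover over green and check the y bias with the wrist camera.

Request:
drive_tool(
  moves=[
    [[0,0,0,0,0,-0.1415,-1],[0,0,0,0,0,-0.1415,-1],[0,0,0,0,0,-0.1415,-1],[-0.58,-0.9,0.1,0,0,0,-1],[-0.58,-0.9,0.1,0,0,0,-1],[-0.58,-0.9,0.1,0,0,0,-1],[-0.58,-0.9,0.1,0,0,0,-1],[-0.58,-0.9,0.1,0,0,0,-1],[-0.58,-0.9,0.1,0,0,0,-1],[-0.58,-0.9,0.1,0,0,0,-1],[-0.58,-0.9,0.1,0,0,0,-1],[-0.58,-0.9,0.1,0,0,0,-1]],
  ],
)

```text
time: 1.35
tcp_pos: [302.7, 292.5, 208.6]
tcp_rot: [-0.0, 0.0, 1.0, -0.0]
force: [0.7, 0.4, 0.1]
gripper_width: 85.3
grip_force: 0.0
```

Request:
drive_tool(
  moves=[
    [[-0.58,-0.9,0.2,0,0,0,-1],[-0.58,-0.9,0.2,0,0,0,-1],[-0.58,-0.9,0.2,0,0,0,-1],[-0.58,-0.9,0.2,0,0,0,-1],[-0.58,-0.9,0.2,0,0,0,-1],[-0.58,-0.9,0.2,0,0,0,-1],[-0.58,-0.9,0.2,0,0,0,-1],[-0.58,-0.9,0.2,0,0,0,-1],[-0.58,-0.9,0.2,0,0,0,-1],[-0.58,-0.9,0.2,0,0,0,-1],[-0.58,-0.9,0.2,0,0,0,-1],[0,0,0,0,0,0,-1]],
  ],
)

```text
time: 2.55
tcp_pos: [463.1, 43.8, 153.2]
tcp_rot: [-0.0, 0.002, 1.0, -0.0]
force: [0.4, 0.6, 0.3]
gripper_width: 85.7
grip_force: 0.0
```

Run:
```python
from h import *
s=ctrl.state(); w,r=snap('wrist','w1.png')
print(s['time'],s['tcp_pos'],s['tcp_rot'],s['force'],-np.array(r['R']).T@r['t'])
hsv=cv2.cvtColor(w,cv2.COLOR_RGB2HSV)
for n,lo,hi in (('g',(45,120,60),(80,255,255)),('r',(0,170,60),(6,255,255))):
    k,_,st,c=cv2.connectedComponentsWithStats(cv2.inRange(hsv,lo,hi))
    for i in range(1,k):
        if st[i,4]>60: print(n,st[i],c[i].round(1),ray(r,c[i],46).round(1))
```

```text
2.55 [463.05865251  43.76506017 153.15231288] [-1.24635164e-05  1.52296374e-03  9.99998782e-01 -3.40794938e-04] [0.37601229 0.55295976 0.29207698] [389.36215625  44.79274235 296.22814099]
g [277 194  30  29 672] [291.3 208.2] [460.3  52.7  46. ]
g [ 466  235   72   75 3050] [503.1 273.9] [526.9 258.4  46. ]
r [152 182  31  30 701] [167.1 196.3] [449.1 -56.1  46. ]
r [ 201  313  117   55 4552] [256.7 335.3] [594.8  18.3  46. ]
```

View pics/w1.png

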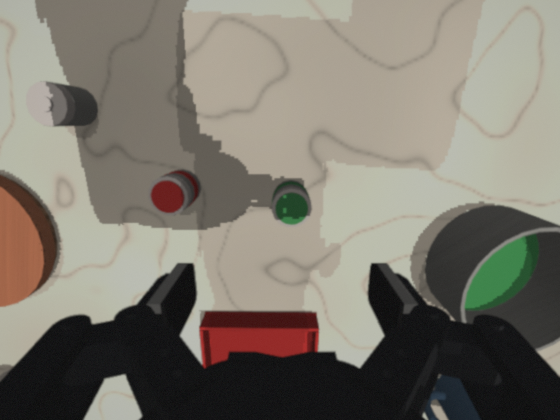

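The wrist view shows the green tag at (291,208) and the red tag at (167,196). Placed at z=46 these give (460,53) and (449,-56), which matches the scene camera. I'll shift the y values by about +2.5 and grasp green.

Request:
drive_tool(
  moves=[
    [[0.08,0.31,0.96,0,0,0,-1],[0,0,0.96,0,0,0,-1],[0,0,0.96,0,0,0,-1],[0,0,0.96,0,0,0,-1],[0,0,0.96,0,0,0,-1],[0,0,0.96,0,0,0,-1],[0,0,0,0,0,0,1],[0,0,0,0,0,0,1],[0,0,0,0,0,0,1],[0,0,0,0,0,0,1],[0,0,0,0,0,0,1],[0,0,0,0,0,0,1]],
  ],
  newtons=40,
)

```text
time: 3.8
tcp_pos: [460.7, 53.8, 11.2]
tcp_rot: [0.001, 0.0, 1.0, 0.0]
force: [-1.0, 0.4, 5.8]
gripper_width: 34.9
grip_force: 39.3
```

Request:
drive_tool(
  moves=[
    [[0,0,-1,0,0,0,1],[-0.303,0.841,-0.85,0,0,0,1],[-0.303,0.841,-0.85,0,0,0,1],[-0.303,0.841,-0.85,0,0,0,1],[-0.303,0.841,-0.85,0,0,0,1],[-0.303,0.841,0,0,0,0,1],[-0.303,0.841,0,0,0,0,1],[-0.303,0.841,0,0,0,0,1],[-0.303,0.841,0,0,0,0,1],[-0.303,0.841,0,0,0,0,1],[-0.303,0.841,0,0,0,0,1],[0,0,0,0,0,0,1]],
  ],
)

```text
time: 5.0
tcp_pos: [536.6, 266.2, 120.8]
tcp_rot: [0.001, -0.001, 1.0, 0.001]
force: [0.6, -0.6, -0.9]
gripper_width: 34.7
grip_force: 40.3
```

Run:
```python
from h import *
s=ctrl.state(); w,r=snap('wrist','w2.png')
print(s['time'],s['tcp_pos'],s['force'],s['gripper_width'])
```

```text
5.0 [536.5928944  266.2247605  120.79904258] [ 0.6189889  -0.60301883 -0.85884344] 34.737922911648546
```

View pics/w2.png

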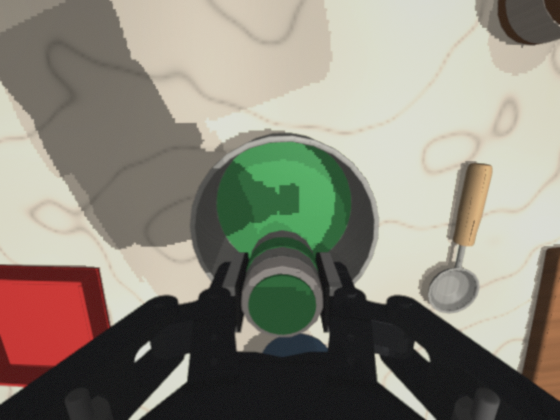

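The pot is held at (282,303). It is laterally centred in the tin rim, whose left, right and top edges are at 192, 377 and row 135. I'll lower, release and rise, then compute the tin axis from this view.

Request:
drive_tool(
  moves=[
    [[0,0,0.84,0,0,0,1],[0,0,0.84,0,0,0,1],[0,0,0.84,0,0,0,1],[0,0,0.84,0,0,0,1],[0,0,0.8,0,0,0,1],[0,0,0,0,0,0,1],[0,0,0,0,0,0,1],[0,0,0,0,0,0,-0.3],[0,0,0,0,0,0,-0.3],[0,0,0,0,0,0,-0.3],[0,0,-0.5,0,0,0,-0.3],[0,0,-1,0,0,0,-0.3]],
  ],
)

```text
time: 6.25
tcp_pos: [534.6, 263.6, 53.4]
tcp_rot: [-0.001, 0.0, 1.0, -0.0]
force: [0.3, 0.3, 0.3]
gripper_width: 55.6
grip_force: 0.0
```

Run:
```python
from h import *
from scipy.optimize import least_squares
s=ctrl.state()
# wrist params at picture w2: same R, camera offset from TCP (389.36-463.06,...) 
r=ctrl.camera_params('wrist'); c=-np.array(r['R']).T@r['t']; off=c-s['tcp_pos']
r['t']=-np.array(r['R'])@(np.array([536.6,266.2,120.8])+off)
X=np.array([ray(r,p,72)[:2] for p in [(192,225),(377,218),(285,135),(225,155),(345,152)]])
f=least_squares(lambda m:np.hypot(*(X-m).T)-66,X.mean(0)); print(f.x,f.fun,off,s['gripper_width'])
```

```text
[534.8174364  269.11103159] [-1.46081894 -2.18020721 -0.33724799 -0.10120971  1.11024839] [-73.44085512   0.84660835 143.21260966] 55.55722876381821
```

Request:
drive_tool(
  moves=[
    [[0,0,-0.9,0,0,0,-0.3],[0,0,-0.9,0,0,0,-0.3],[0,0,-0.9,0,0,0,-0.3],[0,0,-0.9,0,0,0,-1],[0,0,0,0,0,0,-1],[0,0,0,0,0,0,-1],[0,0,0,0,0,0,-1],[0,0,0,0,0,0,-1]],
  ],
)

```text
time: 7.05
tcp_pos: [535.1, 263.6, 142.5]
tcp_rot: [-0.001, 0.0, 1.0, -0.0]
force: [0.3, 0.2, -0.8]
gripper_width: 85.5
grip_force: 0.0
```

Run:
```python
from h import *
s=ctrl.state(); w,r=snap('wrist','w3.png')
print(s['time'],s['tcp_pos'],s['tcp_rot'])
cv2.imwrite('pics/w3c.png',cv2.convertScaleAbs(cv2.resize(w[100:350,120:450,::-1],None,fx=2.4,fy=2.4,interpolation=cv2.INTER_CUBIC),alpha=1.6))
```

```text
7.05 [535.06679781 263.61110182 142.53460921] [-6.90892464e-04  2.28255607e-04  9.99999699e-01 -2.70912573e-04]
```

View pics/w3c.png

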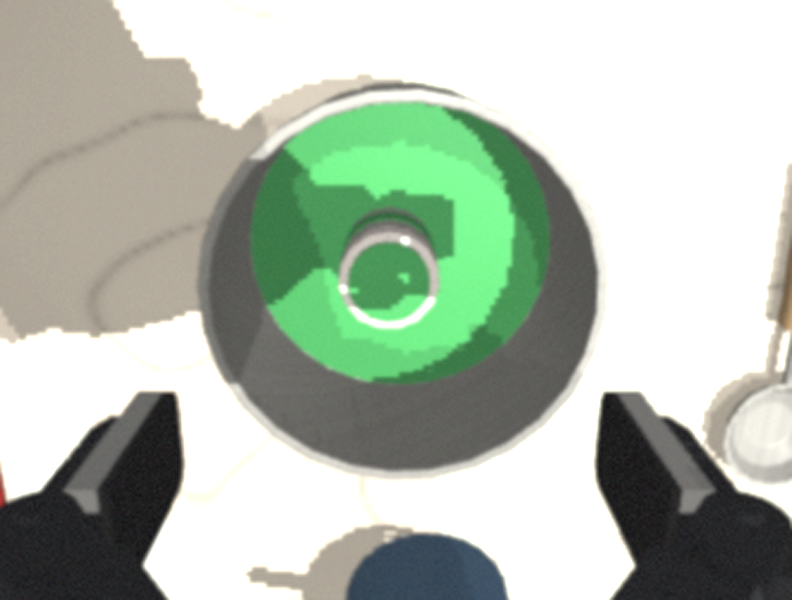

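The pot stands upright, with its tag at crop (389,283). The tin rim spans x 200–604 and y 88–477, and the finger midpoint is at x 389. So the tin axis lies slightly toward +y. I'll compute it with the known pot and fingers as reference.

```bash
cat >> h.py <<'E'
from scipy.optimize import least_squares
def circ(r,pts,z,rad):
    X=np.array([ray(r,p,z)[:2] for p in pts])
    f=least_squares(lambda m:np.hypot(*(X-m).T)-rad,X.mean(0)); return f.x.round(1),f.fun.round(1)
E
python3 - <<'E'
from h import *
r=ctrl.camera_params('wrist'); F=lambda L:[((x+.5)/2.4-.5+120,(y+.5)/2.4-.5+100) for x,y in L]
print(ctrl.state()['tcp_pos'])
print('rim',circ(r,F([(200,280),(604,280),(400,477),(402,89)]),72,66))
print('floor',circ(r,F([(250,238),(550,238),(400,382),(410,102)]),4,62))
print('pot',ray(r,F([(389,283)])[0],46))
E
```

```text
[535.16037525 263.64408366 142.53417808]
rim (array([534.8, 268.4]), array([-1.6, -1.6, -1.1, -0.8]))
floor (array([536.6, 268.6]), array([-0.4, -0.2, -2.5, -2.4]))
pot [537.52434533 264.21269026  46.        ]
```

Request:
drive_tool(
  moves=[
    [[0.265,-0.98,0,0,0,0,-1],[0.265,-0.98,0,0,0,0,-1],[0.265,-0.98,0,0,0,0,-1],[0.265,-0.98,0,0,0,0,-1],[0.265,-0.98,0,0,0,0,-1],[0.265,-0.98,0,0,0,0,-1],[0.265,-0.98,0,0,0,0,-1],[0.265,-0.98,0,0,0,0,-1],[0.265,-0.98,0,0,0,0,-1],[0.265,-0.98,0,0,0,0,-1],[0.265,-0.98,0,0,0,0,-1],[0.265,-0.98,0.5,0,0,0,-1]],
  ],
)

```text
time: 8.3
tcp_pos: [456.5, -31.2, 131.4]
tcp_rot: [0.001, 0.0, 1.0, -0.0]
force: [0.4, -0.8, 0.0]
gripper_width: 85.5
grip_force: 0.0
```

Request:
drive_tool(
  moves=[
    [[0.26,-0.98,0.5,0,0,0,-1],[0,0,0.9,0,0,0,-1],[0,0,0.9,0,0,0,-1],[0,0,0.9,0,0,0,-1],[0,0,0.9,0,0,0,-1],[0,0,0.7,0,0,0,-1],[0,0,0,0,0,0,1],[0,0,0,0,0,0,1],[0,0,0,0,0,0,1],[0,0,0,0,0,0,1],[0,0,0,0,0,0,1],[0,0,0,0,0,0,1]],
  ],
  newtons=40,
)

```text
time: 9.5
tcp_pos: [450.3, -54.8, 11.8]
tcp_rot: [0.001, 0.0, 1.0, -0.0]
force: [-1.5, 0.1, 6.5]
gripper_width: 34.9
grip_force: 39.6
```

Request:
drive_tool(
  moves=[
    [[0,0,-1,0,0,0,1],[-0.845,0.287,-1,0,0,0,1],[-0.845,0.287,-1,0,0,0,1],[-0.845,0.287,0,0,0,0,1],[-0.845,0.287,0,0,0,0,1],[-0.845,0.287,0,0,0,0,1],[-0.845,0.287,0,0,0,0,1],[-0.845,0.287,0,0,0,0,1],[-0.845,0.287,0,0,0,0,1],[-0.845,0.287,0,0,0,0,1],[-0.845,0.287,0,0,0,0,1],[0,0,0.8,0,0,0,1]],
  ],
)

```text
time: 10.7
tcp_pos: [665.5, 17.7, 68.6]
tcp_rot: [0.004, -0.0, 1.0, -0.0]
force: [-1.2, 0.0, -0.3]
gripper_width: 34.9
grip_force: 40.1
```

Request:
drive_tool(
  moves=[
    [[0,0,0.8,0,0,0,1],[0,0,0.8,0,0,0,1],[0,0,0.38,0,0,0,1],[0,0,0,0,0,0,1],[0,0,0,0,0,0,1],[0,0,0,0,0,0,-0.3],[0,0,0,0,0,0,-0.3],[0,0,0,0,0,0,-0.3],[0,0,-0.5,0,0,0,-0.3],[0,0,-1,0,0,0,-0.3],[0,0,-1,0,0,0,-0.3],[0,0,-1,0,0,0,-0.3]],
  ],
)

```text
time: 11.9
tcp_pos: [660.9, 17.1, 105.8]
tcp_rot: [0.0, 0.0, 1.0, -0.0]
force: [1.0, -0.3, -0.3]
gripper_width: 55.5
grip_force: 0.0
```

Request:
drive_tool(
  moves=[
    [[0.534,-0.958,-0.13,0,0,0,-1],[0.534,-0.958,-0.13,0,0,0,-1],[0.534,-0.958,-0.13,0,0,0,-1],[0.534,-0.958,-0.13,0,0,0,-1],[0.534,-0.958,-0.13,0,0,0,-1],[0.534,-0.958,-0.13,0,0,0,-1],[0.534,-0.958,-0.13,0,0,0,-1],[0.534,-0.958,-0.13,0,0,0,-1],[0.534,-0.958,-0.13,0,0,0,-1],[0.534,-0.958,-0.13,0,0,0,-1],[0.534,-0.958,-0.13,0,0,0,-1],[0.534,-0.958,-0.13,0,0,0,-1]],
  ],
)

```text
time: 13.1
tcp_pos: [500.1, -271.3, 144.1]
tcp_rot: [0.0, 0.0, 1.0, -0.0]
force: [0.1, 0.2, -0.2]
gripper_width: 85.2
grip_force: 0.0
```

Request:
drive_tool(
  moves=[
    [[0,0,0,0,0,0,-1],[0,0,0,0,0,0,-1],[0,0,0,0,0,0,-1],[0,0,0,0,0,0,-1],[0,0,0,0,0,0,-1]],
  ],
)

```text
time: 13.6
tcp_pos: [500.8, -269.5, 142.8]
tcp_rot: [-0.0, -0.0, 1.0, 0.0]
force: [0.0, -0.0, -0.1]
gripper_width: 85.8
grip_force: 0.0
```

Run:
```python
from h import *
s=ctrl.state(); w,r=snap('wrist','w4.png')
print(s['time'],s['tcp_pos'],s['tcp_rot'])
cv2.imwrite('pics/w4c.png',cv2.convertScaleAbs(cv2.resize(w[100:350,120:450,::-1],None,fx=2.4,fy=2.4,interpolation=cv2.INTER_CUBIC),alpha=1.6))
```

```text
13.6 [ 500.80228317 -269.48554466  142.75054324] [-7.72157087e-05 -3.68032565e-04  9.99999925e-01  9.15696138e-05]
```

View pics/w4c.png

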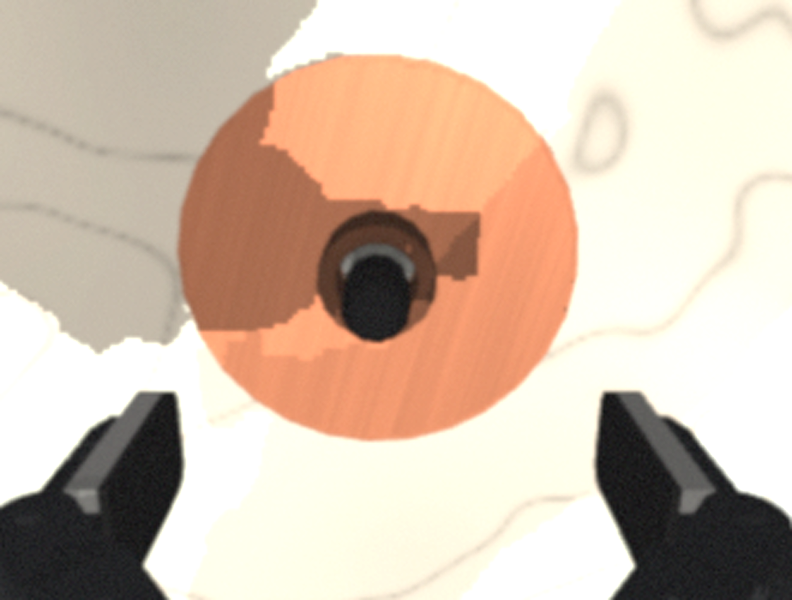

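The plate spans crop x 179–578 and y 54–440, and the knob top is centred at about (377,307).

Run:
```python
from h import *
r=ctrl.camera_params('wrist'); F=lambda L:[((x+.5)/2.4-.5+120,(y+.5)/2.4-.5+100) for x,y in L]
print('plate',circ(r,F([(179,245),(578,245),(378,54),(379,440)]),29,76))
print('knob',circ(r,F([(343,307),(411,307),(377,341)]),85,11))
```

```text
plate (array([ 500.7, -272.9]), array([-0.7, -0.7, -0.5, -0.6]))
knob (array([ 498.5, -272.6]), array([-0.8, -0.8, -0. ]))
```

Request:
drive_tool(
  moves=[
    [[0.03,-0.13,0.85,0,0,0,-1],[0,0,0.85,0,0,0,-1],[0,0,0.85,0,0,0,-1],[0,0,0.75,0,0,0,-1],[0,0,0,0,0,0,-1],[0,0,0,0,0,0,1],[0,0,0,0,0,0,1],[0,0,0,0,0,0,1],[0,0,0,0,0,0,1],[0,0,0,0,0,0,1],[0,0,0,0,0,0,1],[0,0,0,0,0,0,1]],
  ],
  newtons=80,
)

```text
time: 14.85
tcp_pos: [500.1, -273.8, 61.3]
tcp_rot: [0.001, 0.0, 1.0, -0.0]
force: [-0.6, 0.8, 7.0]
gripper_width: 19.7
grip_force: 78.2
```

Request:
drive_tool(
  moves=[
    [[0,0,-0.3,0,0,0,1],[0,0,-0.6,0,0,0,1],[0,0,-0.9,0,0,0,1],[0,0,-0.9,0,0,0,1],[0,0,-0.9,0,0,0,1],[0,0,-0.6,0,0,0,1],[0,0,-0.2,0,0,0,1],[0,0,0,0,0,0,1],[0,0,0,0,0,0,1]],
  ],
)

```text
time: 15.75
tcp_pos: [499.1, -273.1, 169.3]
tcp_rot: [-0.001, 0.0, 1.0, 0.001]
force: [0.4, -0.4, -6.2]
gripper_width: 19.1
grip_force: 78.8
```

Request:
drive_tool(
  moves=[
    [[-0.06,0.4,0,0,0,0,1],[-0.06,0.7,0,0,0,0,1],[-0.06,1,0,0,0,0,1],[-0.06,1,0,0,0,0,1],[-0.06,1,0,0,0,0,1],[-0.06,1,0,0,0,0,1],[-0.06,1,0,0,0,0,1],[-0.06,1,0,0,0,0,1],[-0.06,1,0,0,0,0,1],[-0.06,1,0,0,0,0,1],[-0.06,1,0,0,0,0,1],[-0.06,1,0,0,0,0,1]],
  ],
)

```text
time: 16.95
tcp_pos: [516.9, 6.5, 170.0]
tcp_rot: [-0.0, -0.0, 1.0, 0.0]
force: [0.7, 0.5, -7.3]
gripper_width: 19.3
grip_force: 78.8
```

Request:
drive_tool(
  moves=[
    [[-0.06,1,0,0,0,0,1],[-0.06,1,0,0,0,0,1],[-0.06,1,0,0,0,0,1],[-0.06,1,0,0,0,0,1],[-0.06,1,0,0,0,0,1],[-0.06,1,0,0,0,0,1],[-0.06,1,0,0,0,0,1],[-0.06,1,0,0,0,0,1],[-0.06,0.9,0,0,0,0,1],[-0.06,0.7,0,0,0,0,1],[-0.06,0.5,0,0,0,0,1],[-0.06,0.4,0,0,0,0,1]],
  ],
)

```text
time: 18.15
tcp_pos: [535.5, 267.5, 170.1]
tcp_rot: [-0.0, -0.0, 1.0, -0.0]
force: [1.0, -0.2, -6.1]
gripper_width: 19.1
grip_force: 78.9
```

Request:
drive_tool(
  moves=[
    [[0,0,0,0,0,0,1],[0,0,0,0,0,0,1],[0,0,0,0,0,0,1],[0,0,0,0,0,0,1]],
  ],
)

```text
time: 18.55
tcp_pos: [536.0, 265.7, 170.3]
tcp_rot: [-0.0, 0.001, 1.0, -0.0]
force: [0.4, -0.8, -6.0]
gripper_width: 19.4
grip_force: 78.9
```

Run:
```python
from h import *
s=ctrl.state();print(s['time'],s['tcp_pos'],s['tcp_rot'],s['force'])
o=np.zeros((600,800,3),np.uint8)
a,p=snap('scene','a5.png'); b,q=snap('side','b5.png')
A=cv2.resize(a[95:215,270:390,::-1],(400,400),interpolation=cv2.INTER_CUBIC); B=cv2.resize(b[90:210,180:300,::-1],(400,400),interpolation=cv2.INTER_CUBIC)
cv2.imwrite('pics/c5.png',cv2.convertScaleAbs(np.hstack([A,B]),alpha=1.7))
```

```text
18.55 [536.00777967 265.72173265 170.34236601] [-6.44388613e-05  7.00404091e-04  9.99999747e-01 -1.01400646e-04] [ 0.44572515 -0.77796787 -6.03364328]
```

View pics/c5.png

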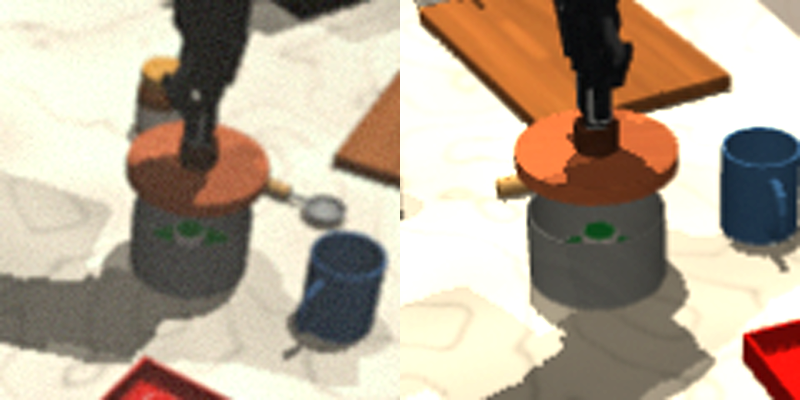

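The lid hangs level over the tin in both views. Scene-half plate edges are at x 127 and 270, top 120. Side-half plate edges are at x 515 and 678, top 108. I'll check its axis against the tin's within the same cameras.

Run:
```python
from h import *
F=lambda L,o:[((x+.5)*.3-.5+o[0],(y+.5)*.3-.5+o[1]) for x,y in L]
p=ctrl.camera_params('scene');q=ctrl.camera_params('side')
z=8+21+109
print(circ(p,F([(127,165),(200,121),(270,168),(145,137),(256,142)],(270,95)),z,76),circ(q,F([(115,152),(197,108),(278,152)],(180,90)),z,76))
# automatic: copper mask hull in before/after pictures -> fit plate by its silhouette
for n,c,zz in (('a',p,29),('b',q,29),('a5',p,z),('b5',q,z)):
    im=cv2.imread(f'pics/{n}.png'); h=cv2.cvtColor(im,cv2.COLOR_BGR2HSV); m=cv2.inRange(h,(3,110,50),(14,235,255))
    k,l,st,ce=cv2.connectedComponentsWithStats(m)
    for i in range(1,k):
        if 600<st[i,4]<6000: print(n,st[i],ce[i].round(1))
```

```text
(array([539.2, 265.7]), array([ 0.6,  2.8, -1.9, -4. , -0.8])) (array([536.7, 258.6]), array([-1.4, -0.3, -1.4]))
a [ 371  106   78   55 2498] [410.8 132.3]
a [ 194  235   51   43 1479] [218.8 256.1]
a [ 169  315   44   41 1372] [190.7 335. ]
b [ 186   81   93   48 2474] [230.6 103.7]
b [  0 132  84  46 704] [ 21.5 161.1]
b [ 279  256   62   50 2187] [309.5 281.4]
b [ 391  304   49   42 1496] [415.1 323.2]
a5 [ 371  106   78   55 2508] [410.8 132.4]
a5 [308 131  42  29 748] [329.2 145.6]
a5 [ 197  242   46   36 1268] [219.5 259.1]
a5 [ 169  315   44   41 1369] [190.7 335. ]
b5 [  0   9  33 138 690] [13.1 78.3]
b5 [ 186   84   93   68 2756] [231.8 116.6]
b5 [ 282  264   56   42 1833] [309.3 284.5]
b5 [ 391  304   49   42 1522] [415.  323.6]
```

Request:
drive_tool(
  moves=[
    [[0.04,0.04,0.3,0,0,0,1],[0,0,0.5,0,0,0,1],[0,0,0.5,0,0,0,1],[0,0,0.3,0,0,0,1],[0,0,0.1,0,0,0,1],[0,0,0,0,0,0,1],[0,0,0,0,0,0,1]],
  ],
)

```text
time: 19.35
tcp_pos: [535.2, 267.6, 128.1]
tcp_rot: [0.0, 0.0, 1.0, 0.0]
force: [-0.1, 0.4, -6.2]
gripper_width: 19.1
grip_force: 78.9
```

Request:
drive_tool(
  moves=[
    [[0,0,0.1,0,0,0,1],[0,0,0.1,0,0,0,1],[0,0,0,0,0,0,1],[0,0,0,0,0,0,1]],
  ],
)

```text
time: 19.75
tcp_pos: [534.9, 267.5, 122.8]
tcp_rot: [-0.0, 0.0, 1.0, -0.0]
force: [-0.2, -0.5, -6.0]
gripper_width: 19.2
grip_force: 78.9
```

Request:
drive_tool(
  moves=[
    [[0,0,0.1,0,0,0,1],[0,0,0.1,0,0,0,1],[0,0,0,0,0,0,1],[0,0,0,0,0,0,1]],
  ],
)

```text
time: 20.15
tcp_pos: [534.9, 267.4, 117.7]
tcp_rot: [-0.0, 0.0, 1.0, -0.0]
force: [0.8, -0.3, -5.9]
gripper_width: 19.4
grip_force: 78.9
```

Request:
drive_tool(
  moves=[
    [[0,0,0.08,0,0,0,1],[0,0,0.08,0,0,0,1],[0,0,0,0,0,0,1],[0,0,0,0,0,0,1]],
  ],
)

```text
time: 20.55
tcp_pos: [534.9, 267.4, 113.7]
tcp_rot: [-0.0, 0.0, 1.0, -0.0]
force: [0.7, -0.1, -6.3]
gripper_width: 19.4
grip_force: 78.9
```

No contact yet, and the plug is about 11 mm in. I'll press on gently until the flange lands.

Request:
drive_tool(
  moves=[
    [[0,0,0.06,0,0,0,1],[0,0,0,0,0,0,1],[0,0,0,0,0,0,1]],
  ],
)

```text
time: 20.85
tcp_pos: [535.1, 267.6, 113.3]
tcp_rot: [0.0, 0.0, 1.0, 0.0]
force: [-5.4, -1.2, 6.2]
gripper_width: 19.0
grip_force: 80.2
```

Request:
drive_tool(
  moves=[
    [[0,0,0,0,0,0,-1],[0,0,0,0,0,0,-1],[0,0,0,0,0,0,-1],[0,0,0,0,0,0,-1],[0,0,0,0,0,0,-1],[0,0,0,0,0,0,-1],[0,0,0,0,0,0,-1]],
  ],
)

```text
time: 21.55
tcp_pos: [535.0, 267.5, 112.3]
tcp_rot: [0.0, 0.0, 1.0, -0.0]
force: [-0.4, 0.4, 0.0]
gripper_width: 85.3
grip_force: 0.0
```

Run:
```python
from h import *
s=ctrl.state();print(s['time'],s['tcp_pos'],s['tcp_rot'],s['force'])
a,p=snap('scene','a6.png'); b,q=snap('side','b6.png'); w,r=snap('wrist','w6.png')
A=cv2.resize(a[95:215,270:390,::-1],(400,400),interpolation=cv2.INTER_CUBIC); B=cv2.resize(b[90:210,180:300,::-1],(400,400),interpolation=cv2.INTER_CUBIC)
cv2.imwrite('pics/c6.png',cv2.convertScaleAbs(np.hstack([A,B]),alpha=1.7))
```

```text
21.55 [534.99279942 267.49130475 112.31224992] [ 3.15707991e-05  1.99194378e-04  9.99999980e-01 -5.10812869e-06] [-0.42083603  0.35539244  0.00965743]
```

View pics/c6.png

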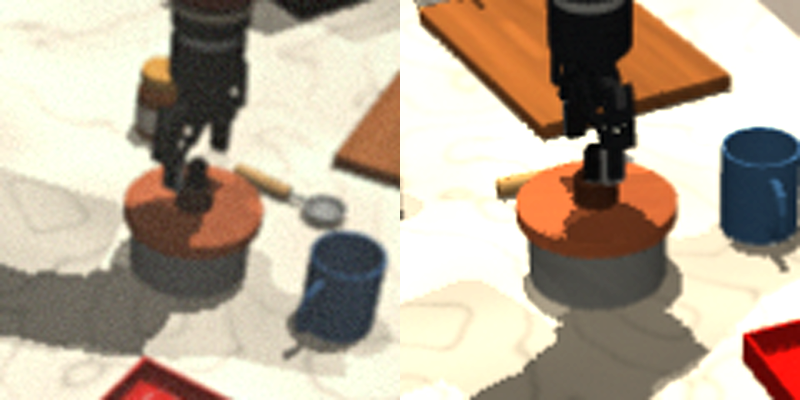

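Both views show the lid seated level on the tin and the knob free. Next I'll go down to the collar.

Request:
drive_tool(
  moves=[
    [[0,0,0.4,0,0,0,-1],[0,0,0.4,0,0,0,-1],[0,0,0.3,0,0,0,-1],[0,0,0.14,0,0,0,-1],[0,0,0,0,0,0,-1],[0,0,0,0,0,0,-1]],
  ],
)

```text
time: 22.3
tcp_pos: [535.0, 267.5, 81.3]
tcp_rot: [0.0, 0.0, 1.0, -0.0]
force: [0.6, 0.3, 0.4]
gripper_width: 85.4
grip_force: 0.0
```

Request:
drive_tool(
  moves=[
    [[0,0,0,0,0,0,1],[0,0,0,0,0,0,1],[0,0,0,0,0,0,1],[0,0,0,0,0,0,1],[0,0,0,0,0,0,1],[0,0,0,0,0,0,1],[0,0,0,0,0,0,1]],
  ],
  newtons=60,
)

```text
time: 23.0
tcp_pos: [535.2, 267.6, 82.0]
tcp_rot: [0.0, 0.0, 1.0, 0.0]
force: [-1.6, 0.2, 5.0]
gripper_width: 40.4
grip_force: 60.3
```

Gripped on the collar at 40.4 mm wide, which matches 42 less the usual bias. Lifting slowly.

Request:
drive_tool(
  moves=[
    [[0,0,-0.1,0,0,0,1],[0,0,-0.2,0,0,0,1],[0,0,-0.2,0,0,0,1],[0,0,-0.3,0,0,0,1],[0,0,-0.4,0,0,0,1],[0,0,-0.4,0,0,0,1],[0,0,-0.4,0,0,0,1],[0,0,-0.4,0,0,0,1],[0,0,-0.4,0,0,0,1],[0,0,-0.4,0,0,0,1],[0,0,-0.3,0,0,0,1],[0,0,-0.1,0,0,0,1]],
  ],
)

```text
time: 24.2
tcp_pos: [535.4, 267.6, 172.4]
tcp_rot: [0.001, 0.0, 1.0, 0.0]
force: [0.1, 0.0, -2.4]
gripper_width: 40.7
grip_force: 60.9
```

Request:
drive_tool(
  moves=[
    [[0,0,0,0,0,0,1],[0,0,0,0,0,0,1],[0,0,0,0,0,0,1],[0,0,0,0,0,0,1],[0,0,0,0,0,0,1]],
  ],
)

```text
time: 24.7
tcp_pos: [534.8, 267.4, 171.0]
tcp_rot: [-0.0, 0.0, 1.0, -0.0]
force: [1.0, -0.6, -3.6]
gripper_width: 40.6
grip_force: 60.8
```

Run:
```python
from h import *
s=ctrl.state();print(s['time'],s['tcp_pos'],s['force'],s['grip_force'])
a,p=snap('scene','a7.png'); b,q=snap('side','b7.png')
A=cv2.resize(a[95:255,270:390,::-1],(400,533),interpolation=cv2.INTER_CUBIC); B=cv2.resize(b[60:220,180:300,::-1],(400,533),interpolation=cv2.INTER_CUBIC)
cv2.imwrite('pics/c7.png',cv2.convertScaleAbs(np.hstack([A,B]),alpha=1.7))
```

```text
24.7 [534.83093663 267.42680811 171.0332869 ] [ 1.02753483 -0.60624663 -3.57775401] 60.8190195215866
```

View pics/c7.png

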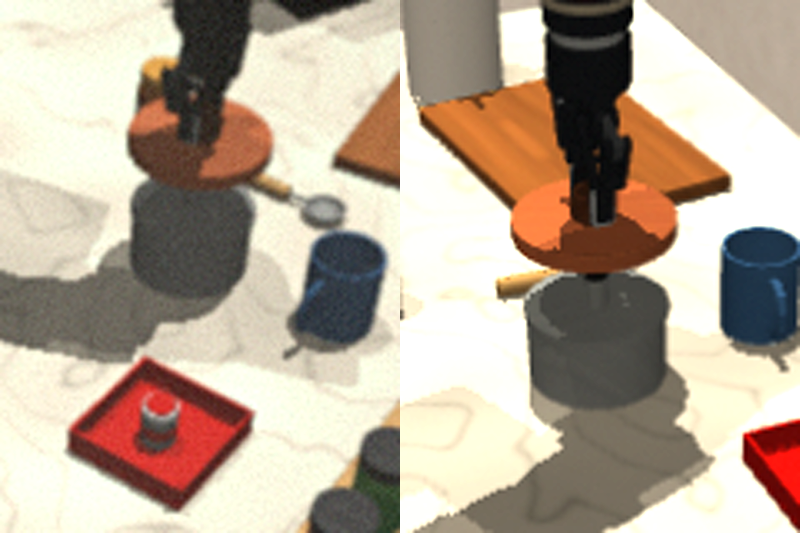

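The inner lid sits on the tin with its knob free, the outer lid is level about 89 mm above where it was nested, and the red pot is upright in the tray. Handing in.

```bash
python3 -c "
from plant import ctrl
print(ctrl.finish_job())"
```

```text
the job is handed in; nothing more can be done
None
```

I handed the job in at about 25 s with no verdict returned: both pots were placed upright, the inner lid was seated on the tin, and the outer lid was held level and still about 89 mm above its nested position.

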